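# Load the tile-drying press

## Task

Put every loose tile in a recess of its own in the drying tray and press each one firmly down on its pad until it is flush with the tray's rim. Then lay the cover board flat and square on the tray between the steel stops, post upwards, and thread the three ring weights down its post, hub up, fully home, the largest first and the smallest last. Leave the mug, the bottle and the brush where they stand.

Things in the scene. Friction and masses are not known exactly. Their poses are not given: they have to be found in the camera images.
- tray: Wooden tile-drying tray, 164 x 164 x 36 mm high, fixed. Origin: centre of underside; x, y along its sides. 2 x 2 open recesses, 64 mm square, centres at x, y = +-38 mm. In each a plaster pad, its face 9 mm below the rim, slides stiffly down 9 mm (4 N) and stays there. A steel stop, 20 mm wide, 8 mm above the rim, stands mid-way along each side, inner face 80 mm from the centre.
- seat0 (a point): Centre of the tray's -x -y recess at the height of the rim (the tray's top face, 36 mm above the bench); axes as the tray's.
- seat1 (a point): Centre of the tray's -x +y recess at the height of the rim (the tray's top face, 36 mm above the bench); axes as the tray's.
- seat2 (a point): Centre of the tray's +x -y recess at the height of the rim (the tray's top face, 36 mm above the bench); axes as the tray's.
- seat3 (a point): Centre of the tray's +x +y recess at the height of the rim (the tray's top face, 36 mm above the bench); axes as the tray's.
- tile0: Loose flat terracotta tile, 60 x 60 x 18 mm, 0.1 kg. Origin: centre of its underside; x and y along its sides, z up. All tiles are alike and may go in any recess; two to four are there.
- tile1: Loose flat terracotta tile, 60 x 60 x 18 mm, 0.1 kg. Origin: centre of its underside; x and y along its sides, z up. All tiles are alike and may go in any recess; two to four are there.
- tile2: Loose flat terracotta tile, 60 x 60 x 18 mm, 0.1 kg. Origin: centre of its underside; x and y along its sides, z up. All tiles are alike and may go in any recess; two to four are there.
- tile3: Loose flat terracotta tile, 60 x 60 x 18 mm, 0.1 kg. Origin: centre of its underside; x and y along its sides, z up. All tiles are alike and may go in any recess; two to four are there.
- cover: Loose dark wooden cover board, 150 x 150 x 10 mm, with a fixed aluminium post 20 mm in diameter upright in the middle, 66 mm above the board (76 mm above its underside) to lift it by. 0.35 kg. Origin: centre of the underside; x and y along its sides, z along the post. It fits between the tray's steel stops with 5 mm to spare on each side.
- post_top (a point): Centre of the top of the cover's post, 76 mm above the cover's underside.
- weight_large: Grey stoneware ring weight: flange 100 mm in diameter and 8 mm thick, on it a hub 50 mm in diameter and 12 mm high (20 mm in all), with a 28 mm hole right through. 0.3 kg. Origin: on the hole's axis at the underside of the flange; z up, hub uppermost. The three differ in flange diameter.
- weight_medium: Grey stoneware ring weight: flange 82 mm in diameter and 8 mm thick, on it a hub 50 mm in diameter and 12 mm high (20 mm in all), with a 28 mm hole right through. 0.22 kg. Origin: on the hole's axis at the underside of the flange; z up, hub uppermost. The three differ in flange diameter.
- weight_small: Grey stoneware ring weight: flange 64 mm in diameter and 8 mm thick, on it a hub 50 mm in diameter and 12 mm high (20 mm in all), with a 28 mm hole right through. 0.16 kg. Origin: on the hole's axis at the underside of the flange; z up, hub uppermost. The three differ in flange diameter.
- mug: White mug, 80 mm wide, 90 mm high; a bystander. Origin: centre of its underside.
- bottle: White bottle, 66 mm wide, 190 mm high; a bystander. Origin: centre of its underside.
- brush: Brush lying on the bench; a bystander. Origin: on its underside near the middle.

How it is judged (in metres and radians):
On the way, in this order (a step that is already met when the one before it is completed fails the run):
1. every tile present is pressed flush with the rim, one to a recess (((horizontal distance between tile0 and seat0 below 0.005 m and z of tile0 in the frame of seat0 below -0.0165 m) or (horizontal distance between tile0 and seat1 below 0.005 m and z of tile0 in the frame of seat1 below -0.0165 m) or (horizontal distance between tile0 and seat2 below 0.005 m and z of tile0 in the frame of seat2 below -0.0165 m) or (horizontal distance between tile0 and seat3 below 0.005 m and z of tile0 in the frame of seat3 below -0.0165 m)) and angle between each of tile0, tile1, tile2, tile3's own z axis and vertical below 0.06 rad and ((horizontal distance between tile1 and seat0 below 0.005 m and z of tile1 in the frame of seat0 below -0.0165 m) or (horizontal distance between tile1 and seat1 below 0.005 m and z of tile1 in the frame of seat1 below -0.0165 m) or (horizontal distance between tile1 and seat2 below 0.005 m and z of tile1 in the frame of seat2 below -0.0165 m) or (horizontal distance between tile1 and seat3 below 0.005 m and z of tile1 in the frame of seat3 below -0.0165 m)) and ((horizontal distance between tile2 and seat0 below 0.005 m and z of tile2 in the frame of seat0 below -0.0165 m) or (horizontal distance between tile2 and seat1 below 0.005 m and z of tile2 in the frame of seat1 below -0.0165 m) or (horizontal distance between tile2 and seat2 below 0.005 m and z of tile2 in the frame of seat2 below -0.0165 m) or (horizontal distance between tile2 and seat3 below 0.005 m and z of tile2 in the frame of seat3 below -0.0165 m)) and ((horizontal distance between tile3 and seat0 below 0.005 m and z of tile3 in the frame of seat0 below -0.0165 m) or (horizontal distance between tile3 and seat1 below 0.005 m and z of tile3 in the frame of seat1 below -0.0165 m) or (horizontal distance between tile3 and seat2 below 0.005 m and z of tile3 in the frame of seat2 below -0.0165 m) or (horizontal distance between tile3 and seat3 below 0.005 m and z of tile3 in the frame of seat3 below -0.0165 m))), for 0.2 s.
2. the cover lies level and square on the tray between the stops (horizontal distance between cover and tray below 0.009 m and z of cover in the frame of tray between 0.034 and 0.038 m and angle between cover's own z axis and vertical below 0.04 rad and (angle between the x axis of cover and the x axis of tray, either way round below 0.17 rad or angle between the x axis of cover and the y axis of tray, either way round below 0.17 rad)), for 0.2 s.
3. the largest weight is fully home on the post (horizontal distance between weight_large and cover below 0.007 m and z of weight_large in the frame of cover between 0.0075 and 0.0125 m and angle between weight_large's own z axis and vertical below 0.06 rad), for 0.2 s.
4. the middle weight is fully home on the post (horizontal distance between weight_medium and cover below 0.007 m and z of weight_medium in the frame of cover between 0.0275 and 0.0325 m and angle between weight_medium's own z axis and vertical below 0.06 rad), for 0.2 s.
5. the smallest weight is fully home on the post (horizontal distance between weight_small and cover below 0.007 m and z of weight_small in the frame of cover between 0.0475 and 0.0525 m and angle between weight_small's own z axis and vertical below 0.06 rad), for 0.2 s.
At the end, for the whole second after the job is handed in: Each tile present is in a recess (within 5 mm), level, at most 1.5 mm proud of the rim; the cover lies level on the tray (2 mm in height, 9 mm off-centre, 10 degrees off square); the weights are hub up on its post, largest lowest, each within 2.5 mm of fully home; all at rest (all of step 1 and all of step 2 and all of step 3 and all of step 4 and all of step 5 and linear speed of each of tile0, tile1, tile2, tile3, cover, weight_large, weight_medium, weight_small below 0.02 m/s); the robot touches nothing.
It fails at once if the mug is moved by more than 3 cm (distance of mug from where it was at the start of the episode above 0.03 m).
It fails at once if the bottle is moved by more than 3 cm (distance of bottle from where it was at the start of the episode above 0.03 m).
It fails at once if the brush is moved by more than 3 cm (distance of brush from where it was at the start of the episode above 0.03 m).
Of tile0, tile1, tile2, tile3 only 2 to 4 are there at a start; the rules pass over those that are not, and their reading is None.
At some moment in a run one of tile0, tile1, tile2, tile3, weight_large, weight_medium, weight_small may be knocked a few centimetres aside while the robot is not near it.
It also fails if it takes over 210 s, if anything falls off the work surface, if the arm or the gripper's body presses on something with over 40 N, if the wrist force passes 120 N, or if a joint passes its speed limit or range.

## Robot

A 6-joint arm with a two-finger parallel gripper is mounted at the origin on the work surface. World frame = base frame: x ahead of the robot, y to its left, z up, the work surface at z = 0. Lengths are in m, angles in degrees, forces in N, time in s.
With the tool pointing down it reaches from about 0.325 to 0.85 m from the base axis. Payload 15.5 kg.
Tool frame: the origin (TCP) lies midway between the tips of the shut fingers; the grasp point (between the pads) lies 19 mm behind it; z points along the fingers, y is the line along which they close (so a half turn about z gives the same grasp; the last joint's range is limited). The gripper opens to 91 mm and grips with 3 to 60 N. Pads are 32 mm wide; open, the fingers measure 118 mm over their backs; the gripper's body (76 mm by 178 mm) begins 60 mm behind the grasp point.
Start: joints at [63.111, 28.281, 77.091, -0, 74.628, -5.472], TCP at [0.228, 0.582, 0.214] pointing down, gripper open.
Joint ranges: [-166.48, 166.48], [-47.26, 123.95], [12.59, 153.08], [-70.14, 250.14], [6.76, 159.57], [-176.63, 176.63]. Speed limits (degrees/s): [108.29, 108.29, 147.25, 172.46, 172.46, 172.46].

## Interface

Orientations are given as a 3x3 rotation matrix whose columns are the frame's x, y, z axes.
In Python, from bench import ctrl gives the robot as it stands. The module is installed in compiled form; this text tells all that it offers. Calls block until the motion is done:
- ctrl.goto(position, orientation): joint-space move of the TCP to a pose.
- ctrl.move_l(position, vel=0.15, ori=None, contact_N=None): straight line of the TCP; ori=None keeps the orientation; vel is the mean speed in m/s. With contact_N (N) it stops when the force on the tool has changed by that much, and returns True; else False.
- ctrl.movej(angles): joint-space move.
- ctrl.command_gripper(opening): opening from 0.0 (shut) to 1.0 (fully open); the grip force is fixed at half the most; returns when the fingers have stopped.
- ctrl.sleep(seconds).
- ctrl.ik(position, orientation): joint angles nearest the present ones, or None.
- ctrl.read_camera(name): name is "side" or "top"; returns the picture (480x640x3 uint8, blue, green, red); there is no depth.
- ctrl.camera_params(name): a dict with "fx", "fy", "cx", "cy" (pixels), "D" ([k1, k2, p1, p2, k3] as OpenCV has them; the pictures are not rectified), "pose" (4x4, takes a point from camera to world coordinates). Camera axes: x right, y up, looking along -z (the intrinsics and any distortion apply to the point x, -y, -z); pixel columns grow to the right and rows downward; lengths in m; the calibration is good to about 2 mm. A picture is of the moment at which its call begins. camera_params takes no time and is no camera call.
A pose or a line that the arm cannot do raises ctrl.MotionError and nothing moves.
- ctrl.sign_off(): hands the job in; it is judged then, once.
Readings, each from a call of its own:
- ctrl.current_t(): time.
- ctrl.current_q(): joint angles.
- ctrl.current_dq(): joint speeds.
- ctrl.current_effort(): joint torques, N m.
- ctrl.current_tool_pos(): TCP position.
- ctrl.current_eef_rot(): TCP orientation.
- ctrl.current_contact_force(): force on the tool from outside, world axes, zero at the start.
- ctrl.current_wrist_torque(): the same for the moment, N m.
- ctrl.current_grip_width(): opening from 0.0 (shut) to 1.0 (fully open).
- ctrl.current_grasp_force(): force on a finger pad.
Only numpy, scipy, OpenCV 4.12 (cv2) and the standard library are available. Lean on these libraries where they do the work, as an engineer would, in place of code of your own. Each camera call takes 0.05 s, during which the arm holds its last target. There are 200 camera calls.

## Working session

There is one attempt and no reset: what is moved stays moved. The work goes in short steps, each a Python script; the robot and the scene stay as the last script left them, time stands still between calls to the robot, and variables do not carry over. Pictures are saved under pics/ and viewed, at most 14 in all, crops included, and the job is handed in when it is done.

```bash
mkdir -p pics; python3 - <<'E'
from bench import ctrl
import cv2,numpy as np
for n in("top","side"):
    im=ctrl.read_camera(n);cv2.imwrite(f"pics/{n}0.png",im)
    p=ctrl.camera_params(n);print(n,{k:np.round(v,4).tolist() for k,v in p.items()})
print(ctrl.current_t(),ctrl.current_eef_rot())
E
```

```text
top {'fx': 463.1741, 'fy': 463.1741, 'cx': 316.4398, 'cy': 241.3994, 'D': [-0.1173, 0.0, 0.0, 0.0, 0.0], 'pose': [[-0.0112, 0.9954, -0.0952, 0.4787], [-0.9998, -0.0128, -0.0165, -0.0046], [-0.0176, 0.095, 0.9953, 1.3295], [0.0, 0.0, 0.0, 1.0]]}
side {'fx': 608.5904, 'fy': 608.5904, 'cx': 320.995, 'cy': 226.1241, 'D': [-0.1154, 0.0, 0.0, 0.0, 0.0], 'pose': [[0.7082, 0.3922, -0.5871, -0.1431], [-0.7059, 0.3733, -0.602, -0.7791], [-0.0169, 0.8407, 0.5412, 0.748], [0.0, 0.0, 0.0, 1.0]]}
0.1 [[-9.30940778e-01  3.65169839e-01 -5.06045772e-04]
 [ 3.65170174e-01  9.30940251e-01 -9.96628967e-04]
 [ 1.07159539e-04 -1.11259537e-03 -9.99999375e-01]]
```

View pics/top0.png

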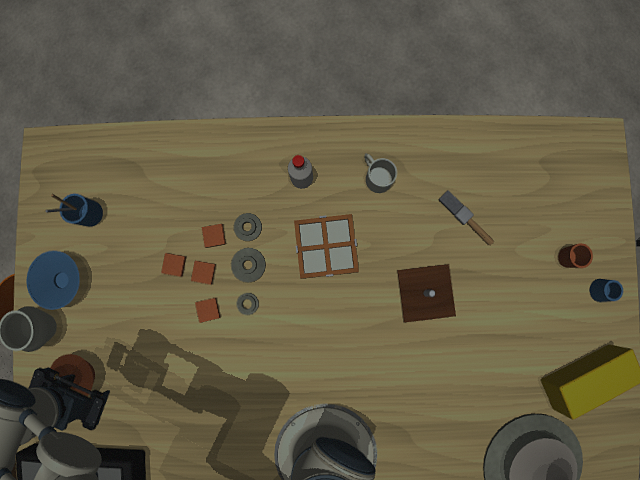

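View pics/side0.png

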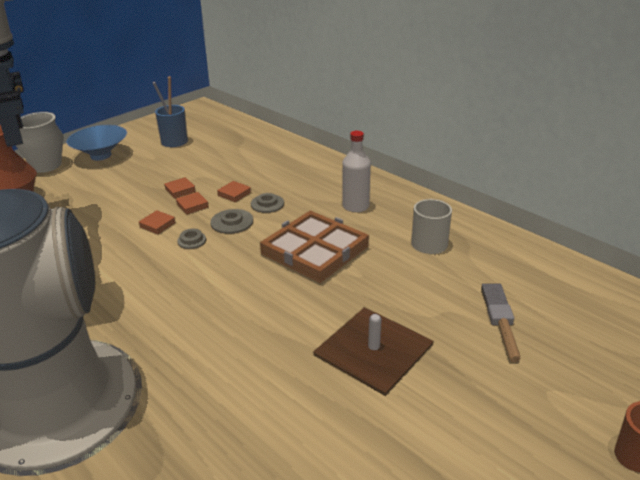

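The top view shows four tiles at about (213,235), (173,265), (203,272) and (207,310). The weights are medium (247,226), large (248,265) and small (248,304). The tray is at (327,246) and the cover at (427,293). The side view agrees. I'll fit silhouettes in both cameras.

```bash
cat > vis.py <<'E'
import cv2,numpy as np
from scipy.optimize import minimize
from bench import ctrl
def proj(P,n):
    p=ctrl.camera_params(n);M=np.linalg.inv(p["pose"]);c=np.asarray(P,float)@M[:3,:3].T+M[:3,3]
    K=np.array([[p["fx"],0,p["cx"]],[0,p["fy"],p["cy"]],[0,0,1]])
    return cv2.projectPoints((c*[1,-1,-1]).reshape(-1,1,3),np.zeros(3),np.zeros(3),K,np.array(p["D"],float))[0].reshape(-1,2)
def unproj(uv,z,n):
    p=ctrl.camera_params(n);K=np.array([[p["fx"],0,p["cx"]],[0,p["fy"],p["cy"]],[0,0,1]])
    u=cv2.undistortPoints(np.array([[uv]],float),K,np.array(p["D"],float))[0,0]
    d=p["pose"][:3,:3]@[u[0],-u[1],-1];o=p["pose"][:3,3];return (o+d*(z-o[2])/d[2])[:2]
def box(s,h): return np.array([[x*s/2,y*s/2,z] for x in(-1,1) for y in(-1,1) for z in(0,h)])
def disc(r,z): a=np.linspace(0,2*np.pi,40,endpoint=False);return np.c_[r*np.cos(a),r*np.sin(a),0*a+z]
PARTS={"tile":[box(.06,.018)],"tray":[box(.164,.036)],"cover":[box(.15,.01)]}
D={"large":.1,"medium":.082,"small":.064}
for k,d in D.items(): PARTS[k]=[np.r_[disc(d/2,0),disc(d/2,.008)],np.r_[disc(.025,.008),disc(.025,.02)]]
def mask(im,kind):
    h=cv2.cvtColor(im,cv2.COLOR_BGR2HSV).astype(int);H,S,V=h[...,0],h[...,1],h[...,2]
    if kind in("tile","tray"): m=((H<13)|(H>172))&(S>110)&(V>60)
    elif kind=="cover": m=((H<18)|(H>165))&(V<85)&(S>60)
    else: m=(S<60)&(V<190)
    return m.astype(np.uint8)
def blob(im,kind,uv):
    """component of the colour mask nearest to uv, filled"""
    m=mask(im,kind)
    if kind=="tray": m=cv2.morphologyEx(m,cv2.MORPH_CLOSE,np.ones((3,3),np.uint8))
    n,l,s,c=cv2.connectedComponentsWithStats(m)
    k=min((i for i in range(1,n) if s[i,4]>80),key=lambda i:np.hypot(*(c[i]-uv)))
    b=(l==k).astype(np.uint8);cs,_=cv2.findContours(b,cv2.RETR_EXTERNAL,cv2.CHAIN_APPROX_NONE)
    q=max(cs,key=cv2.contourArea)
    if kind in("tray","cover"): q=cv2.convexHull(q)
    o=np.zeros_like(b);cv2.fillPoly(o,[q],1);return o
U=6
def fit(ims,kind,uv,yaw0=0,cams=("top","side"),z=0.):
    """uv: pixel in the top picture -> x,y,yaw(rad),mismatch fraction"""
    h={"tray":.036,"cover":.01}.get(kind,.015)
    p0=np.r_[unproj(uv,z+h/2,"top"),yaw0];obs=[]
    for n in cams:
        g=proj([[*p0[:2],z+h/2]],n)[0];b=blob(ims[n],kind,g);ys,xs=np.nonzero(b)
        x0,y0,x1,y1=xs.min()-12,ys.min()-12,xs.max()+13,ys.max()+13
        obs.append((n,np.array([x0,y0]),np.kron(b[max(y0,0):y1,max(x0,0):x1],np.ones((U,U),np.uint8))))
    def cost(p):
        c,s=np.cos(p[2]),np.sin(p[2]);R=np.array([[c,-s,0],[s,c,0],[0,0,1]]);e=0
        for n,o,b in obs:
            r=np.zeros_like(b)
            for P in PARTS[kind]:
                q=(proj(P@R.T+[p[0],p[1],z],n)-o+.5)*U-.5
                cv2.fillConvexPoly(r,cv2.convexHull(np.round(q*16).astype(np.int32)),1,shift=4)
            e+=np.abs(r.astype(float)-b).sum()/b.sum()
        return e/len(obs)
    best=None
    for dy in ([0] if kind in D else [-.3,0,.3]):
        S=np.array([p0+[0,0,dy],p0+[.01,0,dy],p0+[0,.01,dy],p0+[0,0,dy+.2]])
        r=minimize(cost,S[0],method="Nelder-Mead",options=dict(initial_simplex=S,xatol=1e-4,fatol=1e-5,maxiter=150))
        if best is None or r.fun<best.fun: best=r
    return np.r_[best.x,best.fun]
def both(): return {n:ctrl.read_camera(n) for n in("top","side")}
E
cat > m1.py <<'E'
import numpy as np,cv2
from vis import *
ims={n:cv2.imread(f"pics/{n}0.png") for n in("top","side")}
W=[("tile",(213,235)),("tile",(173,265)),("tile",(203,272)),("tile",(207,310)),("large",(248,265)),("medium",(247,226)),("small",(248,304)),("tray",(327,246)),("cover",(427,293))]
for k,uv in W:
    for c in (("top","side"),("top",),("side",)):
        try: r=fit(ims,k,uv,cams=c);print(k,c,np.round(r[:2]*1000,1),round(np.degrees(r[2]),1),round(r[3],3))
        except Exception as e: print(k,c,repr(e))
E
python3 m1.py
```

```text
tile ('top', 'side') [626.2 317.2] 8.7 0.164
tile ('top',) [627.3 316.5] 7.3 0.139
tile ('side',) [624.1 317.6] 3.2 0.182
tile ('top', 'side') [543.2 433.2] -11.2 0.361
tile ('top',) [543.8 435.8] -10.9 0.122
tile ('side',) [538.5 425.6] -16.0 0.541
tile ('top', 'side') ValueError('time passes only in moves, steps and waits')
tile ('top',) [520.8 346.7] -10.9 0.112
tile ('side',) [520.6 351. ] -15.8 0.483
tile ('top', 'side') [412.5 332.7] 12.9 0.16
tile ('top',) [412.  333.4] 13.4 0.128
tile ('side',) [411.4 332.3] 7.2 0.189
large ('top', 'side') [541.1 215.7] 3.3 0.112
large ('top',) [541.1 215.7] 5.8 0.039
large ('side',) [541.8 218.7] -0.8 0.18
medium ('top', 'side') ValueError('time passes only in moves, steps and waits')
medium ('top',) [651.1 217. ] 5.9 0.041
medium ('side',) [650.2 220.4] 0.8 0.222
small ('top', 'side') [429.7 217.3] 3.2 0.165
small ('top',) [429.9 217.3] -1.2 0.073
small ('side',) [429.8 220.9] -11.8 0.248
tray ('top', 'side') [594.4  -3.2] 6.1 0.545
tray ('top',) [590.6 -12.8] -17.2 1.0
tray ('side',) [594.4  -3.2] 6.1 0.09
cover ('top', 'side') [ 453.8 -293.8] 6.2 0.109
cover ('top',) ValueError('time passes only in moves, steps and waits')
cover ('side',) [ 452.8 -292.5] 6.2 0.191
```

```bash
sed -i 's/^def proj/PAR={n:ctrl.camera_params(n) for n in("top","side")}\ndef proj/; s/p=ctrl.camera_params(n)/p=PAR[n]/' vis.py
python3 - <<'E'
from vis import *
T=cv2.imread("pics/top0.png");S=cv2.imread("pics/side0.png")
def show(im,x,y,w,h,f):
    c=im[y:y+h,x:x+w];return cv2.resize(c,None,fx=f,fy=f,interpolation=cv2.INTER_NEAREST)
a=show(T,155,205,210,120,3.8);b=show(S,130,165,250,125,3.19)
b=b[:,:a.shape[1]];b=cv2.resize(b,(a.shape[1],140*b.shape[0]//b.shape[0]+0)) if 0 else b
w=max(a.shape[1],b.shape[1]);b=cv2.copyMakeBorder(b,0,0,0,w-b.shape[1],0);a=cv2.copyMakeBorder(a,0,0,0,w-a.shape[1],0)
v=np.vstack([a,b])[:600,:800];cv2.imwrite("pics/z1.png",v);print(v.shape)
def hsv(im,pts):
    h=cv2.cvtColor(im,cv2.COLOR_BGR2HSV);return [h[y,x].tolist() for x,y in pts]
print("top tile,side-face row profile",hsv(T,[(207,y) for y in range(296,326)]))
print("tray top col",hsv(T,[(x,246) for x in range(290,302)]))
print("side tile col",hsv(S,[(157,y) for y in range(208,236)]))
print("side weight col",hsv(S,[(232,y) for y in range(204,234,1)]))
print("cover top", hsv(T,[(410,y) for y in range(262,328,3)]))
E
```

```text
(600, 798, 3)
top tile,side-face row profile [[24, 90, 122], [23, 95, 124], [25, 89, 123], [17, 119, 120], [10, 162, 115], [10, 166, 114], [9, 163, 116], [10, 161, 114], [9, 159, 111], [9, 161, 117], [9, 160, 115], [9, 164, 109], [10, 161, 111], [10, 162, 113], [9, 162, 115], [9, 159, 114], [10, 172, 113], [10, 160, 115], [9, 162, 113], [10, 161, 117], [10, 163, 116], [10, 161, 114], [9, 166, 118], [9, 167, 116], [8, 179, 114], [29, 77, 123], [25, 86, 125], [26, 85, 123], [29, 77, 123], [30, 77, 122]]
tray top col [[22, 95, 123], [22, 95, 124], [21, 97, 124], [21, 95, 123], [22, 95, 124], [25, 28, 119], [106, 42, 139], [5, 20, 77], [13, 181, 107], [13, 155, 110], [12, 162, 107], [16, 111, 92]]
side tile col [[19, 104, 179], [18, 109, 175], [14, 131, 164], [10, 154, 157], [9, 158, 158], [10, 166, 154], [9, 155, 156], [9, 159, 156], [9, 163, 156], [9, 157, 159], [9, 159, 159], [9, 154, 161], [10, 159, 159], [9, 158, 157], [9, 159, 159], [9, 158, 158], [9, 159, 154], [9, 151, 162], [10, 162, 156], [9, 157, 145], [10, 143, 116], [10, 147, 90], [10, 139, 90], [11, 137, 95], [10, 133, 92], [12, 138, 100], [15, 108, 130], [19, 104, 169]]
side weight col [[19, 105, 170], [19, 101, 175], [18, 103, 178], [19, 106, 180], [20, 92, 163], [19, 70, 128], [21, 39, 105], [20, 37, 103], [21, 37, 90], [20, 52, 73], [21, 52, 69], [23, 59, 69], [22, 52, 73], [20, 52, 74], [25, 47, 97], [21, 44, 117], [21, 39, 110], [20, 41, 94], [23, 41, 80], [21, 48, 74], [18, 39, 78], [21, 44, 92], [23, 42, 104], [21, 37, 110], [25, 42, 108], [23, 38, 107], [20, 43, 107], [25, 38, 88], [19, 56, 73], [19, 82, 90]]
cover top [[22, 92, 116], [22, 97, 121], [21, 99, 80], [11, 151, 64], [11, 146, 63], [10, 149, 60], [10, 141, 58], [14, 141, 56], [11, 137, 54], [14, 152, 52], [13, 172, 49], [13, 154, 53], [12, 141, 58], [13, 185, 58], [11, 148, 57], [12, 132, 54], [14, 155, 51], [12, 151, 59], [12, 156, 59], [12, 141, 56], [22, 93, 118], [21, 97, 118]]
```

View pics/z1.png

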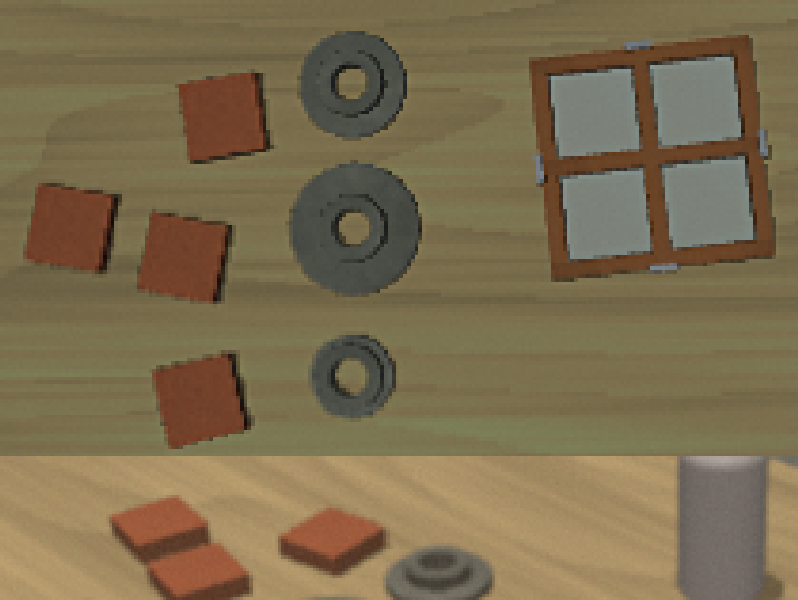

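The zoom shows each tile's top face as bright and its side faces as dark. I'll fit top faces in the top view and full silhouettes in the side view.

```bash
python3 - <<'E'
s=open('vis.py').read()
a=s.index("def mask");b=s.index("def blob")
s=s[:a]+'''def mask(im,kind,cam):
    h=cv2.cvtColor(im,cv2.COLOR_BGR2HSV).astype(int);H,S,V=h[...,0],h[...,1],h[...,2]
    if kind in("tile","tray"): m=(H<(17 if cam=="top" else 16))&(S>115)&(V>(82 if cam=="top" else 40))
    elif kind=="cover": m=(V<(85 if cam=="top" else 100))&(S>80)&(H<22)
    else: m=(S<66)&(V<(150 if cam=="top" else 140))
    return m.astype(np.uint8)
TOPF={"tile":[box(.06,.018)[1::2]],"tray":[box(.164,.036)[1::2]]}
'''+s[b:]
s=s.replace("def blob(im,kind,uv):","def blob(im,kind,uv,cam):").replace("m=mask(im,kind)","m=mask(im,kind,cam)").replace("blob(ims[n],kind,g)","blob(ims[n],kind,g,n)")
s=s.replace("for P in PARTS[kind]:",'for P in (TOPF if n=="top" and kind in TOPF else PARTS)[kind]:')
open('vis.py','w').write(s)
E
time python3 m1.py
```

```text
tile ('top', 'side') [625.7 316.1] 9.6 0.083
tile ('top',) [626.6 315.9] 8.6 0.061
tile ('side',) [624.2 315.5] 10.6 0.086
tile ('top', 'side') [542.6 432.8] -10.8 0.313
tile ('top',) [542.9 433.3] -10.5 0.062
tile ('side',) [540.  428.3] -13.3 0.539
tile ('top', 'side') [519.5 345.1] -11.4 0.283
tile ('top',) [519.8 344.9] -11.8 0.055
tile ('side',) [519.  348.5] -14.0 0.491
tile ('top', 'side') [412.3 331.6] 12.9 0.073
tile ('top',) [412.7 331.5] 13.2 0.052
tile ('side',) [410.8 332.1] 12.3 0.086
large ('top', 'side') [540.9 216.1] -0.1 0.098
large ('top',) [541.1 215.6] 4.4 0.035
large ('side',) [540.1 218.7] 6.6 0.156
medium ('top', 'side') [650.9 217.7] -0.6 0.12
medium ('top',) [651.  217.2] 3.8 0.041
medium ('side',) [650.8 219.4] 9.1 0.192
small ('top', 'side') [429.9 217.5] -0.2 0.134
small ('top',) [430.  217.4] -1.1 0.053
small ('side',) [429.  219.9] 1.7 0.208
tray ('top', 'side') [590.3  -7.9] 5.5 0.04
tray ('top',) [590.4  -9. ] 5.8 0.03
tray ('side',) [591.1  -5.1] 5.7 0.037
cover ('top', 'side') [ 453.1 -293.3] 6.1 0.033
cover ('top',) [ 454.4 -293.4] 6.2 0.027
cover ('side',) [ 451.9 -293. ] 6.2 0.031
real	0m6.336s
user	0m6.914s
sys	0m0.152s
```

```bash
cat > arm.py <<'E'
import numpy as np
from bench import ctrl
def R(a):
    a=np.radians(a);y=np.array([np.cos(a),np.sin(a),0]);z=np.array([0,0,-1.]);return np.c_[np.cross(y,z),y,z]
def ori(p,a):
    """a or a+180, whichever needs the least joint travel"""
    q=np.array(ctrl.current_q());best=None
    for b in(a,a+180):
        s=ctrl.ik(p,R(b))
        if s is None: continue
        c=np.abs(np.array(s)-q).max()
        if best is None or c<best[0]: best=(c,R(b))
    return best[1]
def over(x,y,z,a): o=ori([x,y,z],a);ctrl.goto([x,y,z],o)
def down(z,vel=.12,N=None):
    p=ctrl.current_tool_pos();return ctrl.move_l([p[0],p[1],z],vel=vel,contact_N=N)
def xy(x,y,a,vel=.2):
    p=[x,y,ctrl.current_tool_pos()[2]];ctrl.move_l(p,vel=vel,ori=ori(p,a))
def grip(mm): ctrl.command_gripper(float(np.clip(mm/91,0,1)))
def width(): return round(ctrl.current_grip_width()*91,1)
E
python3 - <<'E'
from arm import *
from vis import *
im=cv2.imread("pics/top0.png")
w=cv2.cvtColor(im,cv2.COLOR_BGR2HSV);m=((w[...,1]<45)&(w[...,2]>110)).astype(np.uint8)
m[:205]=0;m[290:]=0;m[:,:290]=0;m[:,365:]=0
n,l,s,c=cv2.connectedComponentsWithStats(m)
P=[unproj(c[i],.027,"top") for i in range(1,n) if s[i,4]>200]
print("pads",np.round(np.array(P)*1000,1),"mean",np.mean(P,0))
print("bottle,mug base",unproj((303,184),0,"top"),unproj((381,188),0,"top"))
x,y,t=.4127,.3315,13.
over(x,y,.12,t);down(.0102);grip(0);print(width(),ctrl.current_grasp_force());grip(91)
xy(x,y,t+90);grip(0);print(width(),ctrl.current_tool_pos());grip(91)
down(.12,.3);over(.59,-.008,.2,96)
ims=both();cv2.imwrite("pics/top1.png",ims["top"])
print([np.round(fit(ims,"tile",(207,310),yaw0=.23,cams=c),4) for c in(("top",),("side",),("top","side"))]);print(ctrl.current_t())
E
```

```text
pads [[631.8 -43.3]
 [624.2  32.2]
 [556.1 -50.9]
 [548.4  24.5]] mean [ 0.59013756 -0.00936842]
bottle,mug base [0.7750827  0.05480724] [ 0.76009515 -0.17292677]
59.9 29.998395144939423
59.3 [0.41270793 0.33150563 0.01020717]
[array([0.4128, 0.3306, 0.2369, 0.055 ]), array([0.4113, 0.3314, 0.1982, 0.0899]), array([0.4124, 0.3308, 0.2287, 0.0783])]
8.6583
```

```bash
cat > job.py <<'E'
from arm import *
from vis import *
T=np.array([.5902,-.0082]);TY=5.75;BIAS=np.array([0,.0009])
t=np.radians(TY);RT=np.array([[np.cos(t),-np.sin(t)],[np.sin(t),np.cos(t)]])
SEAT=[T+RT@np.array(s)*.038 for s in((-1,-1),(-1,1),(1,-1),(1,1))]
def tiles():
    im=ctrl.read_camera("top");m=mask(im,"tile","top");m[:190]=0;m[345:]=0;m[:,:130]=0;m[:,285:]=0
    n,l,s,c=cv2.connectedComponentsWithStats(m);out=[]
    for i in range(1,n):
        if s[i,4]>150:
            r=fit({"top":im},"tile",c[i],cams=("top",));r[:2]+=BIAS
            if r[3]<.1: out.append(r)
            else: print("poor tile",s[i],r)
    return out
def pick_tile(r):
    a=(np.degrees(r[2])+45)%90-45
    over(r[0],r[1],.09,a);down(.0102,.15);grip(0);w=width();down(.13,.3);return w
def place_tile(k):
    s=SEAT[k];over(*s,.12,TY+90);down(.052,.15);c=down(.0365,.03,4)
    return c,ctrl.current_tool_pos()[2]
def press(k):
    grip(91);down(.06,.2);grip(0);c=down(.034,.04,30);z=ctrl.current_tool_pos()[2];down(.1,.3);grip(91);return c,z
E
python3 - <<'E'
from job import *
print("w",pick_tile([.4127,.3315,np.radians(13)]));r=place_tile(0);print(r)
if r[1]<.0395:
    print(press(0))
    ims=both();cv2.imwrite("pics/s2.png",cv2.resize(ims["side"][200:300,240:400],None,fx=4,fy=4))
print(np.round(tiles(),4),ctrl.current_t())
E
```

```text
w 59.2
(True, np.float64(0.03627098050072691))
(True, np.float64(0.03613476648602522))
[[ 0.6266  0.3165  0.1576  0.0564]
 [ 0.543   0.4341 -0.185   0.0571]
 [ 0.5199  0.3456 -0.1945  0.0541]] 19.4083
```

View pics/s2.png

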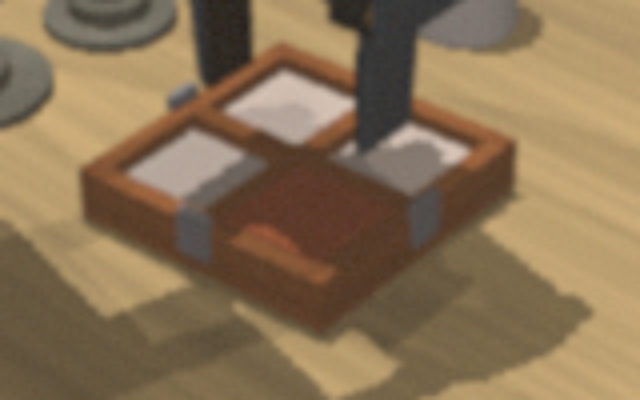

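The first tile is in the recess nearest the camera, flush with the rim at about (310,210). I'll place the other three.

```bash
python3 - <<'E'
from job import *
L=tiles()
for k in(1,2,3):
    L.sort(key=lambda r:-r[1])
    r=L[0];w=pick_tile(r);c,z=place_tile(k);print(k,np.round(r,4),w,c,round(z,4))
    if w<55 or z>.0395: print("STOP");break
    print(press(k));L=tiles()
print(len(L),ctrl.current_t())
over(.45,.1,.25,96);im=ctrl.read_camera("top");cv2.imwrite("pics/top3.png",im)
im2=ctrl.read_camera("side")
cv2.imwrite("pics/t3.png",np.hstack([cv2.resize(im[200:290,280:370],None,fx=4,fy=4),cv2.resize(im2[200:290,240:380],None,fx=3,fy=4)]))
ims={"top":im}
for k,uv in(("large",(248,265)),("medium",(247,226)),("small",(248,304)),("cover",(427,293)),("tray",(327,246))): print(k,np.round(fit(ims,k,uv,cams=("top",)),4))
E
```

```text
1 [ 0.543   0.4341 -0.1854  0.0572] 59.7 True 0.0363
(True, np.float64(0.03615113815582998))
2 [ 0.52    0.3455 -0.1984  0.0538] 59.4 True 0.0363
(True, np.float64(0.036179288607206844))
3 [0.6266 0.3165 0.1576 0.0564] 59.5 True 0.0363
(True, np.float64(0.036201527548934305))
0 50.8833
large [0.5197 0.2244 0.2    1.    ]
medium [0.651  0.2173 0.0623 0.0394]
small [0.3709 0.2255 0.6408 0.9497]
cover [ 0.4542 -0.2938  0.1099  0.0239]
tray [ 0.5922 -0.0097  0.1031  0.1124]
```

View pics/t3.png

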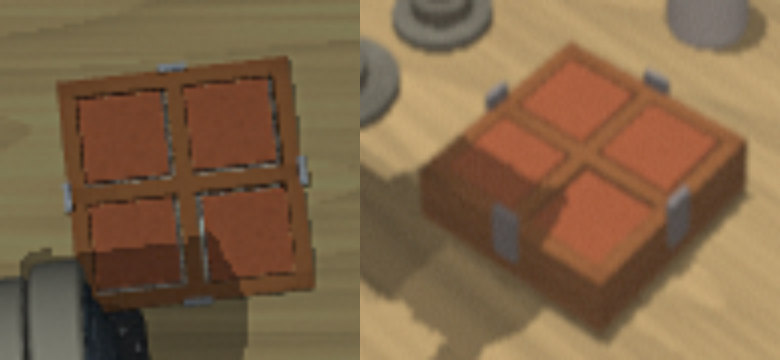

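All four tiles are flush, one to a recess. Next is the cover, gripped by its post.

```bash
python3 - <<'E'
from job import *
cx,cy,cyaw=.4542,-.2929,6.25
over(cx,cy,.16,cyaw+90);down(.03,.15);grip(0);print("w",width());down(.15,.2)
over(*T,.15,TY+90);down(.080,.12);c=down(.0635,.03,5);print(c,ctrl.current_tool_pos())
grip(91);down(.19,.3);over(.5,-.25,.25,96)
ims=both();cv2.imwrite("pics/c4.png",np.hstack([cv2.resize(ims["top"][180:320,220:370],None,fx=2.6,fy=4),cv2.resize(ims["side"][160:300,180:380],None,fx=2,fy=4)]))
cv2.imwrite("pics/top4.png",ims["top"]);cv2.imwrite("pics/side4.png",ims["side"])
print("cover",np.round([fit(ims,"cover",(327,246),cams=c,z=.036) for c in(("top",),("side",))],4))
for k,uv in(("large",(248,265)),("medium",(247,226)),("small",(248,304))): print(k,np.round(fit(ims,k,uv,cams=("top",)),4))
print(ctrl.current_t())
E
```

```text
w 19.5
True [ 0.59025075 -0.00959152  0.06572376]
cover [[ 0.5896 -0.011   0.0992  0.0507]
 [ 0.5873 -0.0114  0.086   0.0591]]
large [0.541  0.2156 0.1311 0.0363]
medium [0.651  0.2174 0.051  0.038 ]
small [ 0.4301  0.2175 -0.0175  0.0587]
61.55
```

View pics/c4.png

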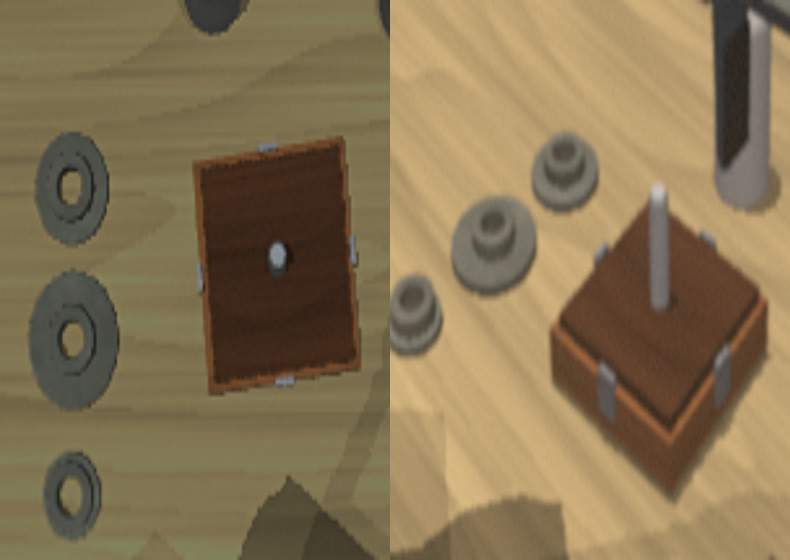

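The cover lies flat between the stops, with its post up at about (277,257) in the left crop. The hub-up weights haven't moved. I'll measure the post and then fetch the large weight.

```bash
cat >> vis.py <<'E'
PARTS["post"]=[np.r_[disc(.01,.046),disc(.01,.112)]];D["post"]=.02
_m=mask
def mask(im,kind,cam):
    if kind!="post": return _m(im,kind,cam)
    h=cv2.cvtColor(im,cv2.COLOR_BGR2HSV).astype(int);return ((h[...,1]<75)&(h[...,2]>70)).astype(np.uint8)
E
sed -i 's/s\[i,4\]>80/s[i,4]>(25 if kind=="post" else 80)/; s/"cover":.01}/"cover":.01,"post":.16}/' vis.py
python3 - <<'E'
from job import *
ims={n:cv2.imread(f"pics/{n}4.png") for n in("top","side")}
pt=proj([[.59,-.0096,.08]],"top")[0]
for c in(("top",),("side",),("top","side")):
    r=fit(ims,"post",pt,cams=c);print(c,np.round(r,4),blob(ims[c[0]],"post",proj([[.59,-.0096,.08]],c[0])[0],c[0]).sum())
h=cv2.cvtColor(ims["top"],cv2.COLOR_BGR2HSV);x,y=int(pt[0]),int(pt[1]);print(pt)
print(h[y-6:y+7,x-5:x+6,2])
print("expected top centre px",proj([[.59,-.0096-.0009,.112]],"top"),proj([[.59,-.0096,.112]],"side"))
E
```

```text
('top',) [ 0.5894 -0.0097  0.1195  0.8291] 33
('side',) [ 0.5851 -0.0127  0.0399  0.0838] 300
('top', 'side') [ 0.5876 -0.0106  0.0534  0.4757] 33
[325.94399317 244.3039657 ]
[[ 59  60  59  60  59  57  58  60  59  60  62]
 [ 59  61  60  61  60  57  57  58  59  59  63]
 [ 60  60  61  58  56  54  67  62  53  57  56]
 [ 57  57  55  52  69 137 150 146 109  34  28]
 [ 53  54  49  57 137 152 147 150 154  84  32]
 [ 55  54  43  64 147 146 142 143 151 130  36]
 [ 54  53  47  76 134 151 143 146 149  86  31]
 [ 57  56  46  56  88 152 148 148 141  72  31]
 [ 54  56  48  49  61  90 104 117  79  45  37]
 [ 55  56  47  47  58  53  50  51  45  52  37]
 [ 58  57  59  59  53  57  55  56  52  59  64]
 [ 60  59  60  60  60  57  54  56  59  58  58]
 [ 57  58  59  59  59  59  57  59  56  58  58]]
expected top centre px [[326.3190138  243.22297753]] [[314.48760475 206.42743714]]
```

```bash
cat >> job.py <<'E'
POST=np.array([.5900,-.0096])
def weight(k,uv,n):
    im=ctrl.read_camera("top");r=fit({"top":im},k,uv,cams=("top",));print(k,np.round(r,4))
    if r[3]>.09: print("poor fit");return False
    x,y=r[:2]+BIAS
    over(x,y,.10,TY+90);down(.0098,.12);grip(0);w=width();down(.16,.25)
    over(*POST,.165,TY+90);down(.145,.1)
    e=.0558+.02*n;c=down(e-.003,.06,4);p=ctrl.current_tool_pos();print("w",w,c,np.round(p,4),"expect z",e)
    return 45<w<55 and abs(p[2]-e)<.003
def release(): grip(91);p=ctrl.current_tool_pos();down(max(.17,p[2]+.05),.3)
E
python3 - <<'E'
from job import *
if weight("large",(248,265),0):
    release();over(.5,-.25,.25,96);im=both();cv2.imwrite("pics/w5.png",np.hstack([cv2.resize(im["top"][180:320,220:370],None,fx=2.6,fy=4),cv2.resize(im["side"][160:300,180:380],None,fx=2,fy=4)]))
print(ctrl.current_t())
E
```

```text
large [0.5411 0.2156 0.0889 0.0362]
w 49.3 True [ 0.589  -0.0081  0.0558] expect z 0.0558
70.8667
```

```bash
ls pics
```

```text
c4.png
s2.png
side0.png
side4.png
t3.png
top0.png
top1.png
top3.png
top4.png
w5.png
z1.png
```

View pics/w5.png

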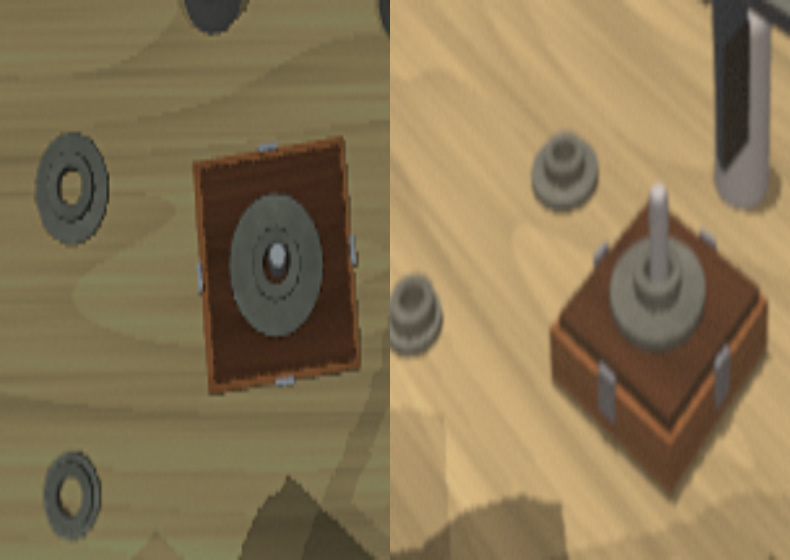

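The large weight is home on the post, at (276,265) in the crop. Next come the medium and small weights.

```bash
python3 - <<'E'
from job import *
ok=weight("medium",(247,226),1)
if ok:
    release();over(.5,-.1,.25,96);ok=weight("small",(248,304),2)
    if ok: release()
over(.5,-.25,.25,96);im=both();cv2.imwrite("pics/w6.png",np.hstack([cv2.resize(im["top"][180:320,220:370],None,fx=2.6,fy=4),cv2.resize(im["side"][160:300,180:380],None,fx=2,fy=4)]))
print(ok,ctrl.current_t())
E
```

```text
medium [0.651  0.2174 0.0512 0.0402]
w 49.1 True [ 0.5901 -0.0077  0.0756] expect z 0.0758
small [ 0.43    0.2174 -0.0176  0.0566]
w 49.0 True [ 0.588  -0.0075  0.0954] expect z 0.0958
True 87.7167
```

View pics/w6.png

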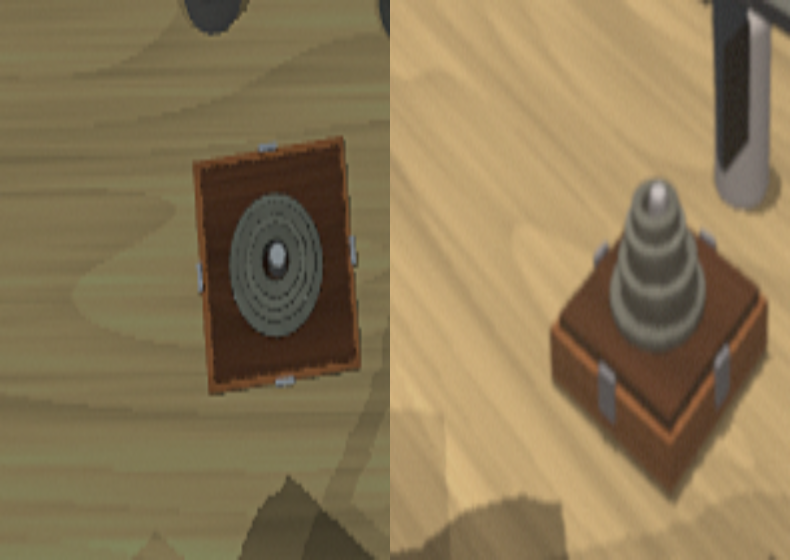

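All three weights are stacked level and concentric on the post, largest lowest, at (276,262) in the crop, and the arm is clear. Handing in.

```bash
python3 -c "
from bench import ctrl
ctrl.sleep(0.5);print(ctrl.sign_off(),ctrl.current_t())"
```

```text
the job is handed in; nothing more can be done
the job is handed in; nothing more can be done
```

The job is handed in, finished in about 88 s: four tiles pressed flush, the cover laid flat between the stops, and the three weights home on the post, largest first; no verdict was returned, but the last pictures and contact heights agree with this.

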